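# Find the tired leaf spring and free its clamp

## Robot

A 6-joint arm with a two-finger parallel gripper is mounted at the origin on the work surface. World frame = base frame: x ahead of the robot, y to its left, z up, the work surface at z = 0. Lengths are in mm, angles in degrees, forces in N, time in s.
With the tool pointing down it reaches from about 275 to 725 mm from the base axis. Payload 5.6 kg.
Tool frame: the origin (TCP) lies between the finger pads; the fingertips stand 8 mm ahead of it and the grasp point (between the pads) lies 11 mm behind it; x points along the fingers, z is the direction in which the jaws open and shut, and the axes are right-handed (so a half turn about x gives the same grasp; the last joint's range is limited). The gripper opens to 85 mm and grips with 20 to 120 N. Pads are 22 mm wide; open, the fingers measure 114 mm over their backs; the gripper's body (76 mm by 85 mm) begins 54 mm behind the grasp point. The pads swing forward as they close: fully open they stand 13 mm farther back than shut.
Start: joints at [-58.808, 14.616, 6.199, 0, -81.583, -16.306], TCP at [141.308, -531.531, 239.283] pointing down, gripper open.
Joint ranges: [-168.99, 168.99], [-69.2, 112.95], [-62.41, 85.93], [-164.36, 98.24], [-168.68, -3.75], [-174.98, 174.98]. Speed limits (degrees/s): [147.25, 147.25, 180, 180, 180, 180].

## Interface

Orientations are given as a 3x3 rotation matrix whose columns are the frame's x, y, z axes.
In Python, from cell import status, cams, finish_job gives the robot as it stands.
- The arm moves only by the tool send_rows, never from a script. Its arguments are lists of equal length, an entry for each row: "linear": the shift along the tool's x, y, z in m, a list of three; "spin": the turn about the tool's x in units of 6 degrees (1.0 is 6 degrees); "grip": the closure, from -1 (fully open) to 1 (shut). In form: {"linear": [[dx, dy, dz], ...], "spin": [spin, ...], "grip": [grip, ...]}. A call has 1 to 8 rows; each row is the pose to reach, as a shift and turn from the pose commanded when the call began, along the tool's axes at that moment; what a row does not reach only later rows make up. A row lasts 1/10 s, in which the tool goes at most 50 mm and 8.59 degrees, less where a joint would pass 70% of its speed; a pose out of reach is approached as far as the arm can. A call with a gripper value outside its range is refused whole. The fingers move at their own pace and stop on an object; "grip_force" is the grip in N (left out, the last holds). Time passes only in rows, so rows that repeat a pose let the fingers close. It gives the time, the measured TCP pose, the force and the opening at its end, in the units of the state.
- status.get_state(): the state, without advancing time (a new reading comes with each control period).
- cams.camera(name): name is "side" or "top" or "wrist"; returns the picture (480x640x3 uint8, red, green, blue); there is no depth.
- cams.camera_params(name): a dict with "mtx" (3x3 intrinsics, pixels), "origin" and "rotation" of the camera in the world. Camera axes: x right, y up, looking along -z (the intrinsics and any distortion apply to the point x, -y, -z); pixel columns grow to the right and rows downward; lengths in mm; the calibration is good to about 2 mm. The wrist camera is an equidistant fisheye: a pixel r from the principal point sees the ray r / f radians off the axis. A picture is of the moment at which its call begins: read the wrist's pose just before it. camera_params takes no time and is no camera call; for the wrist camera it gives the pose at the moment of the call.
- finish_job(): hands the job in, once; it reports no verdict.
The state is a dict: "clock": time; "joint_positions": joint angles; "joint_vel": joint speeds; "tau": joint torques, N m; "eef_pos": TCP position; "eef_rot": TCP orientation; "force": force on the tool from outside, world axes, zero at the start; "ft_torque": the same for the moment, N m; "opening": finger opening in mm.
Only numpy, scipy, OpenCV 4.12 (cv2) and the standard library are available. Lean on these libraries where they do the work, as an engineer would, in place of code of your own. Each camera call takes 0.05 s, during which the arm holds its last target.

## Task

One of the three second-hand leaf springs clamped on the board has gone soft. Going from left to right as seen from the robot, press each free tip gently straight down until it sits on its stop and keep it there about a second (15 N is plenty), feeling how stiff it is; then push the clamp lever of the softest one fully over, away from the robot, so that it can be taken out. Leave the other two clamps closed, all springs sprung back, and the other goods where they are.

Things in the scene. Friction and masses are not known exactly. Their poses are not given: they have to be found in the camera images.
- board: fixed wooden board 240 mm (x) by 310 mm (y), 18 mm thick; origin at the centre of its underside. x points away from the robot (turned up to 0.25 rad), y to the robot's left. On it, 100 mm apart along y, three steel leaves 120 mm long, 20 wide, 4 thick, each clamped at its far end in a steel block (44 deep, 46 wide, top 74 mm above the table), the free end towards the robot (-x).
- tip_left (a point): press point on the left leaf (seen from the robot, left = +y): top face, 62 mm above the table, on its centre line 15 mm from the free end and 105 mm from the clamp, leaf at rest. Axes as the board's. After a first 0.2 to 1 N each leaf springs with 0.2 to 1 N per mm here, evenly; after 9 to 15 mm it meets a rubber-topped post, its stop, where force climbs faster, 3 to 5 N per mm.
- knob_left (a point): centre of the black ball knob (20 mm across) on top of the left clamp's lever while closed; does not follow the lever. Axes as the board's. Each lever is a rod 11 mm thick on a pivot 84 mm above the table; its knob is 54 mm from the pivot.
- tip_middle (a point): press point on the middle leaf (seen from the robot, left = +y): top face, 62 mm above the table, on its centre line 15 mm from the free end and 105 mm from the clamp, leaf at rest. Axes as the board's. Stiffness and travel differ from leaf to leaf: each stiffness is at least 1.5 times the next softer one; the travel says nothing about the stiffness.
- knob_middle (a point): centre of the black ball knob (20 mm across) on top of the middle clamp's lever while closed; does not follow the lever. Axes as the board's. Closed, each lever leans 0.5 rad towards the robot (-x); open, it leans 0.6 rad away (+x).
- tip_right (a point): press point on the right leaf (seen from the robot, left = +y): top face, 62 mm above the table, on its centre line 15 mm from the free end and 105 mm from the clamp, leaf at rest. Axes as the board's. 12 to 15 N presses any of the three leaves onto its stop; more than 24 N ruins it.
- knob_right (a point): centre of the black ball knob (20 mm across) on top of the right clamp's lever while closed; does not follow the lever. Axes as the board's. A push of 3 to 5 N along +x turns any of the levers; it stays where it is left.
- leaf_1 (a joint): downward bend of one of the leaves at its clamp, rad: 0 at rest, grows as the tip goes down, stays put (at 0.08 to 0.13) once the tip is on its stop. The numbers 1 to 3 do not tell which place the leaf is in.
- leaf_2 (a joint): downward bend of one of the leaves at its clamp, rad: 0 at rest, grows as the tip goes down, stays put (at 0.08 to 0.13) once the tip is on its stop. The numbers 1 to 3 do not tell which place the leaf is in.
- leaf_3 (a joint): downward bend of one of the leaves at its clamp, rad: 0 at rest, grows as the tip goes down, stays put (at 0.08 to 0.13) once the tip is on its stop. The numbers 1 to 3 do not tell which place the leaf is in.
- lever_a (a joint): angle of one of the clamp levers, rad: 0 closed (leaning to the robot), 1.1 fully open (leaning away). The letter does not tell its place.
- lever_b (a joint): angle of one of the clamp levers, rad: 0 closed (leaning to the robot), 1.1 fully open (leaning away). The letter does not tell its place.
- lever_c (a joint): angle of one of the clamp levers, rad: 0 closed (leaning to the robot), 1.1 fully open (leaning away). The letter does not tell its place.
- screwdriver_grip (a point): a loose screwdriver, about 150 mm long, lying on the board between two springs; point on its handle. Leave alone.
- brass_ring: a loose brass ring, 36 mm across, 12 mm high, lying on the board between two springs; origin under its centre. Leave alone.
- candlestick: a brass candlestick, 130 mm tall, 72 mm foot; origin under its centre. Leave alone.
- mug: a white mug, 76 mm across, 90 mm tall; origin under its centre. Leave alone.
- figurine: a turned dark wooden figurine, 56 mm across, 98 mm tall; origin under its centre. Leave alone.
- jar: an amber glass jar, 60 mm across, 80 mm tall; origin under its centre. Leave alone.
- wrench_grip (a point): a loose wrench, 160 mm long, lying behind the board; point on its handle. Leave alone.

How it is judged (in metres and radians):
On the way, in this order (a step that is already met when the one before it is completed fails the run):
1. the left leaf is pressed onto its stop and held there (horizontal distance between the grasp point and tip_left below 0.045 m and (value of joint leaf_1 above 0.113 rad or value of joint leaf_2 above 0.0845 rad or value of joint leaf_3 above 0.0797 rad)), for 0.3 s.
2. the middle leaf is pressed onto its stop and held there (horizontal distance between the grasp point and tip_middle below 0.045 m and (value of joint leaf_1 above 0.113 rad or value of joint leaf_2 above 0.0845 rad or value of joint leaf_3 above 0.0797 rad)), for 0.3 s.
3. the right leaf is pressed onto its stop and held there (horizontal distance between the grasp point and tip_right below 0.045 m and (value of joint leaf_1 above 0.113 rad or value of joint leaf_2 above 0.0845 rad or value of joint leaf_3 above 0.0797 rad)), for 0.3 s.
4. the clamp lever of the softest leaf is pushed open (value of joint lever_b above 0.9 rad), for 0.2 s.
At the end, for the whole second after the job is handed in: the clamp lever of the softest leaf stands open (past 0.9 rad), the other two levers are still closed (below 0.15 rad) and all three leaves have sprung back (below 0.015 rad) (value of joint lever_b above 0.9 rad and value of joint each of lever_a, lever_c below 0.15 rad and value of joint each of leaf_1, leaf_2, leaf_3 below 0.015 rad); the robot touches nothing.
It fails at once if a leaf is pressed with more than 24 N (contact force between any of leaf_1, leaf_2, leaf_3 and anything else above 24 N).
It fails at once if the clamp of a sound spring is moved (lever past 0.15 rad) (value of joint any of lever_a, lever_c above 0.15 rad).
It fails at once if a bystander is moved more than 30 mm (distance of any of screwdriver_grip, brass_ring, candlestick, mug, figurine, jar, wrench_grip from where it was at the start of the episode above 0.03 m).
It also fails if it takes over 67 s, if anything falls off the work surface, if the arm or the gripper's body presses on something with over 40 N, if the wrist force passes 120 N, or if a joint passes its speed limit or range.

## Working session

There is one attempt and no reset: what is moved stays moved. The work goes in short steps, Python scripts to look and compute and a tool call to move; the robot and the scene stay as the last step left them, time stands still between calls to the robot, and variables do not carry over. Pictures are saved under pics/ and viewed, and the job is handed in when it is done.

Besides the shell and the picture viewer there is one more tool, called as name([rows], argument=value, ...), one row to a line, values as JSON. send_rows: Moves the arm, as the interface text tells. Its arguments: {"type":"object","properties":{"linear":{"type":"array"},"spin":{"type":"array"},"grip":{"type":"array"},"grip_force":{"type":"number"}},"required":["linear","spin","grip"]}

```bash
ls; mkdir -p pics; python3 - <<'E'
from cell import status,cams
import cv2,numpy as np
print(status.get_state())
for n in ("top","side","wrist"):
    p=cams.camera_params(n);print(n,p)
    im=cams.camera(n);cv2.imwrite(f"pics/{n}0.png",im[:,:,::-1])
E
```

```text
pics
{'clock': 0.0, 'joint_positions': array([-5.88086600e+01,  1.46545777e+01,  6.13025552e+00, -2.87423032e-02,
       -8.15826628e+01, -1.63066897e+01]), 'joint_vel': array([ 0.02522057,  0.0148089 ,  0.02475129, -0.11648303, -0.00887291,
        0.08409743]), 'tau': array([-5.73673169e-04, -3.86630094e+01,  2.37938261e+01,  5.36529064e+00,
       -6.09198338e-03,  2.72667222e-05]), 'eef_pos': array([ 141.22591174, -531.06029251,  238.37469468]), 'eef_rot': array([[-5.42520917e-04, -9.66463897e-01, -2.56801949e-01],
       [ 1.85430354e-03, -2.56802518e-01,  9.66462120e-01],
       [-9.99998134e-01,  4.81371528e-05,  1.93143816e-03]]), 'force': array([-0.09676966, -0.13412099, -0.04692525]), 'ft_torque': array([-0.00533847,  0.0088398 ,  0.03313319]), 'opening': 85.56516972662968}
top {'mtx': array([[447.24377372,   0.        , 321.63332812],
       [  0.        , 447.24377372, 233.94148483],
       [  0.        ,   0.        ,   1.        ]]), 'origin': array([ 425.29714978,   24.74161234, 1059.51275623]), 'rotation': array([[ 0.00534042,  0.98610968, -0.16600956],
       [-0.999
[... 197 characters left out ...]
,
       [  0.        ,   0.        ,   1.        ]]), 'origin': array([371.51356406, 789.84760385, 612.09711615]), 'rotation': array([[-0.96041136,  0.16288429, -0.22600602],
       [-0.27792071, -0.50417386,  0.81766056],
       [ 0.01923773,  0.84810225,  0.52948322]])}
wrist {'mtx': array([[371.64829954,   0.        , 314.07400369],
       [  0.        , 371.64829954, 238.74749373],
       [  0.        ,   0.        ,   1.        ]]), 'origin': array([  64.99212276, -551.18690641,  373.28492451]), 'rotation': array([[-2.56586565e-01, -9.19676853e-01, -2.97250435e-01],
       [ 9.66521136e-01, -2.43998446e-01, -7.93829463e-02],
       [ 4.78013930e-04, -3.07667426e-01,  9.51493840e-01]])}
```

View pics/top0.png

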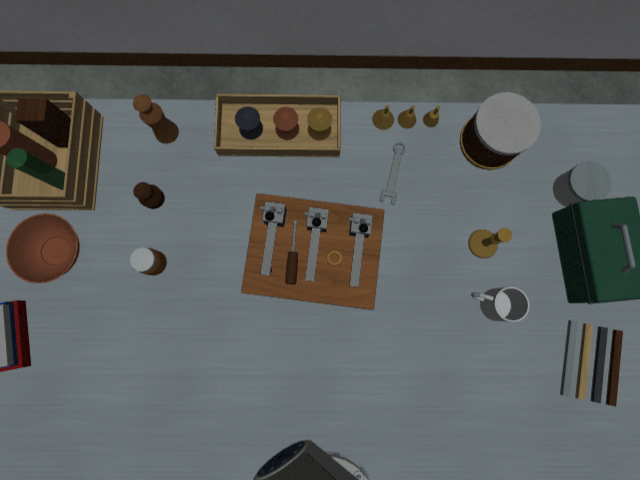

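View pics/side0.png

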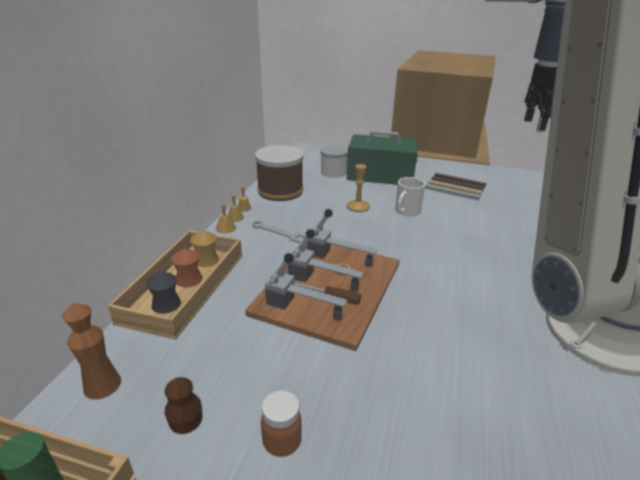

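The top view shows the board at px (245–383, 195–308), leaf tips at about (267,274), (311,281) and (356,286), and knobs at about (270,215), (317,220) and (359,231). The screwdriver lies between the left and middle leaves, the ring between the middle and right ones. Next I'll measure these properly.

```bash
cat > h.py <<'E'
import numpy as np,cv2
from cell import status,cams
def ray(p,u,v):
    d=np.linalg.inv(p['mtx'])@np.array([u,v,1.]); d=np.array([d[0],-d[1],-d[2]])
    return p['origin'],p['rotation']@d
def onz(p,u,v,z):
    o,d=ray(p,u,v); return o+d*(z-o[2])/d[2]
def proj(p,X):
    c=p['rotation'].T@(np.asarray(X,float)-p['origin']); q=p['mtx']@np.array([c[0],-c[1],-c[2]]); return q[:2]/q[2]
E
python3 - <<'E'
from h import *
im=cv2.imread('pics/top0.png');p=cams.camera_params('top')
hsv=cv2.cvtColor(im,cv2.COLOR_BGR2HSV)
m=((hsv[...,0]<20)&(hsv[...,1]>90)&(hsv[...,2]>40)).astype(np.uint8)
r=np.zeros_like(m);r[185:315,235:392]=1;m*=r
m=cv2.morphologyEx(m,cv2.MORPH_CLOSE,np.ones((3,3)))
c=max(cv2.findContours(m,0,2)[0],key=cv2.contourArea)
hull=cv2.convexHull(c)
b=cv2.boxPoints(cv2.minAreaRect(hull));print(b)
q=[onz(p,u,v,18) for u,v in b]
for i in range(4):print(q[i].round(1),np.linalg.norm(q[i]-q[i-1]).round(1))
print('cent',np.mean(q,0))
for i in range(4):
    d=q[i]-q[i-1];print(np.degrees(np.arctan2(d[1],d[0])))
crop=im[185:315,235:395];cv2.imwrite('pics/topc.png',cv2.resize(crop,None,fx=5,fy=4.6,interpolation=cv2.INTER_CUBIC)) 
ims=cv2.imread('pics/side0.png')[195:350,240:410];cv2.imwrite('pics/sidec.png',cv2.resize(ims,None,fx=4,fy=3.8,interpolation=cv2.INTER_CUBIC))
E
```

```text
[[240.86072 292.07452]
 [253.75818 192.57973]
 [385.83508 209.7008 ]
 [372.93762 309.19562]]
[463.3 198.7  18. ] 306.8
[699.9 176.2  18. ] 237.6
[ 660.5 -139.9   18. ] 318.5
[ 426.  -105.8   18. ] 236.9
cent [562.41906311  32.29394766  18.        ]
83.01405315977053
-5.429741117593446
-97.10820809064089
171.73576536797097
```

View pics/topc.png

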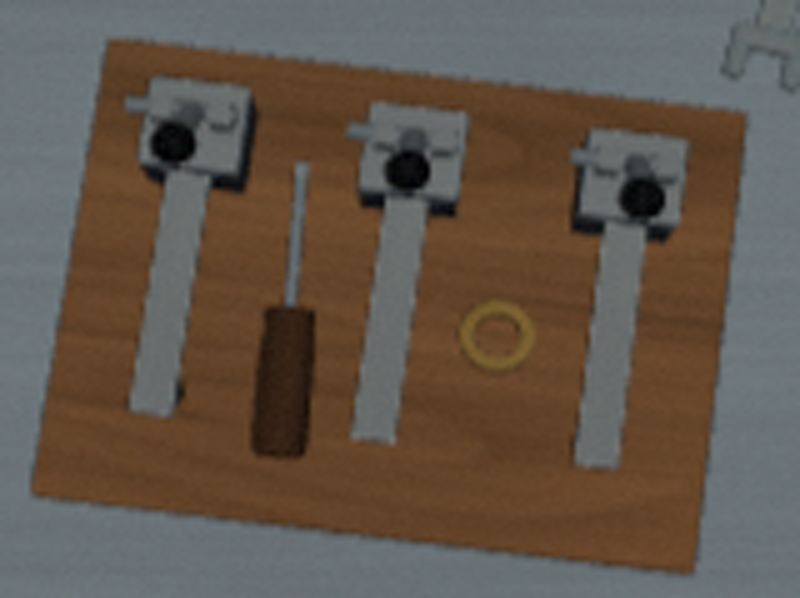

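View pics/sidec.png

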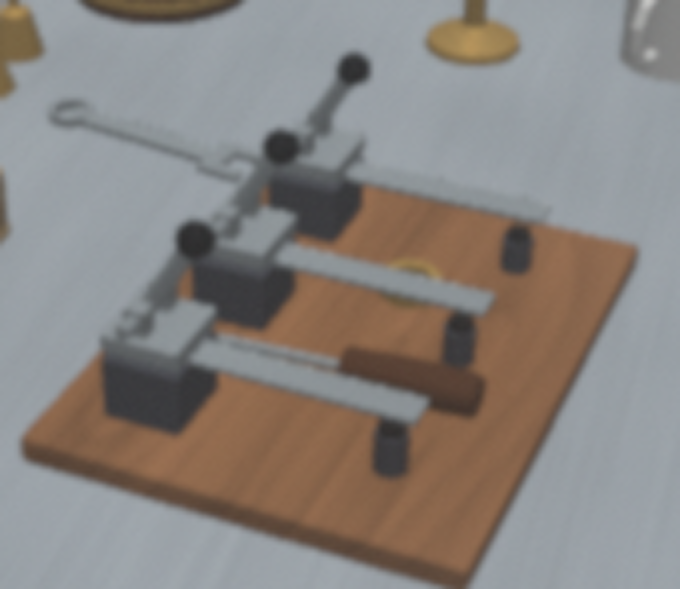

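```bash
python3 - <<'E'
from h import *
im=cv2.imread('pics/top0.png');p=cams.camera_params('top')
C=[(256.4,193.7),(384.4,209.8),(373.8,309.3),(241.4,292.6)]
q=np.array([onz(p,u,v,18) for u,v in C])
for i in range(4):
    d=q[i]-q[i-1];print(q[i].round(1),np.linalg.norm(d).round(1),np.degrees(np.arctan2(d[1],d[0])).round(1))
print('cent',q.mean(0).round(1))
hsv=cv2.cvtColor(im,cv2.COLOR_BGR2HSV)
# knobs
dark=(hsv[...,2]<28).astype(np.uint8)
r=np.zeros_like(dark);r[195:245,255:380]=1
n,l,s,c=cv2.connectedComponentsWithStats(dark*r)
for i in range(1,n):
    if s[i,4]>15: print('dark',s[i],c[i].round(1),onz(p,*c[i],131.4).round(1))
g=((hsv[...,1]<70)&(hsv[...,2]>80)).astype(np.uint8)
for name,(u0,u1,v0,v1) in dict(L=(258,282,226,280),M=(303,322,233,285),R=(347,367,238,290)).items():
    mm=np.zeros_like(g);mm[v0:v1,u0:u1]=g[v0:v1,u0:u1]
    n,l,s,c=cv2.connectedComponentsWithStats(mm);k=1+np.argmax(s[1:,4])
    ct=cv2.findContours((l==k).astype(np.uint8),0,1)[0][0].reshape(-1,2)
    P=np.array([onz(p,u,v,62) for u,v in ct])
    (cx,w,a)=cv2.minAreaRect(P[:,:2].astype(np.float32)); bx=cv2.boxPoints((cx,w,a)); print(name,s[k],w,a,bx.round(1).tolist())
E
```

```text
[697.2 169.8  18. ] 236.7 -6.7
[ 660.2 -136.4   18. ] 308.4 -96.9
[ 425.8 -107.8   18. ] 236.1 173.0
[462.1 197.4  18. ] 307.3 83.2
cent [561.3  30.7  18. ]
dark [266 212   8   8  54] [269.4 215.6] [620.1 125.2 131.4]
dark [313 218   8   8  53] [316.3 221.6] [607.8  25.8 131.4]
dark [359 224   9   8  56] [363.1 227.5] [595.9 -73.2 131.4]
L [261 226  16  50 441] (19.960466384887695, 112.5914077758789) 82.87492370605469 [[498.8999938964844, 130.60000610351562], [610.7000122070312, 116.69999694824219], [613.0999755859375, 136.5], [501.3999938964844, 150.39999389648438]]
M [305 233  15  49 432] (19.851045608520508, 109.0965576171875) 83.02227783203125 [[486.8999938964844, 31.399999618530273], [595.2000122070312, 18.100000381469727], [597.5999755859375, 37.79999923706055], [489.29998779296875, 51.099998474121094]]
R [350 238  14  49 438] (19.959848403930664, 110.68778228759766) 82.98033905029297 [[474.6000061035156, -67.80000305175781], [584.5, -81.30000305175781], [586.9000244140625, -61.5], [477.0, -48.0]]
```

send_rows([
  [0, -0.532, 0.552],
  [0, -0.532, 0.552],
  [0, -0.532, 0.552],
  [0, -0.532, 0.552],
  [0, -0.532, 0.552],
  [0, -0.532, 0.552],
  [0, -0.532, 0.552],
  [0, -0.532, 0.552],
], spin=[0, 0, 0, 0, 3.64, 3.64, 3.64, 3.64], grip=[1, 1, 1, 1, 1, 1, 1, 1], grip_force=40)

```text
clock: 0.95
eef_pos: [321.3, -209.4, 239.4]
eef_rot: [[0.0, -0.992, 0.126], [-0.0, 0.126, 0.992], [-1.0, -0.0, -0.0]]
force: [1.6, -0.0, 0.4]
opening: -0.2
```

send_rows([
  [0, -0.136, 0.341],
  [0, -0.136, 0.341],
  [0, -0.136, 0.341],
  [0, -0.136, 0.341],
  [0, -0.136, 0.341],
  [0, -0.136, 0.341],
  [0, -0.136, 0.341],
  [0, -0.136, 0.341],
], spin=[0, 0, 0, 0, 0, 0, 0, 0], grip=[1, 1, 1, 1, 1, 1, 1, 1])

```text
clock: 1.75
eef_pos: [498.5, 114.9, 238.1]
eef_rot: [[-0.002, -0.993, 0.118], [-0.0, 0.118, 0.993], [-1.0, 0.002, -0.0]]
force: [0.1, 0.4, -1.0]
opening: 0.3
```

```bash
python3 - <<'E'
from cell import status
s=status.get_state()
print(s['clock'],s['eef_pos'],s['eef_rot'].round(4),s['force'],s['opening'],s['joint_positions'].round(1))
E
```

```text
1.75 [498.46981541 114.86760176 238.09794468] [[-1.600e-03 -9.930e-01  1.184e-01]
 [-3.000e-04  1.184e-01  9.930e-01]
 [-1.000e+00  1.600e-03 -5.000e-04]] [ 0.1079081   0.41094613 -0.99040601] 0.30933838360172017 [  30.5   10.3    0.5   -0.   -80.3 -127.3]
```

send_rows([
  [0.0, 0, 0],
  [0.03, 0, 0],
  [0.06, 0, 0],
  [0.09, 0, 0],
  [0.12, 0, 0],
  [0.145, 0, 0],
  [0.145, 0, 0],
  [0.145, 0, 0],
], spin=[0, 0, 0, 0, 0, 0, 0, 0], grip=[1, 1, 1, 1, 1, 1, 1, 1])

```text
clock: 2.55
eef_pos: [497.5, 110.6, 95.2]
eef_rot: [[0.0, -0.993, 0.121], [-0.001, 0.121, 0.993], [-1.0, -0.0, -0.001]]
force: [0.1, 0.6, 0.5]
opening: -0.1
```

```bash
python3 - <<'E'
from cell import status,cams
import cv2
s=status.get_state()
print(s['clock'],s['eef_pos'],s['force'],s['opening'])
for n in ('wrist','side'): cv2.imwrite(f'pics/{n}1.png',cams.camera(n)[:,:,::-1])
s=status.get_state();print(s['eef_pos'],s['force'])
E
```

```text
2.55 [497.52435483 110.58353526  95.23801082] [0.11633176 0.62942668 0.46366992] -0.08621164263354526
[498.47730579 111.39627551  96.2934259 ] [-0.23242311  1.02816915 -0.56153336]
```

View pics/wrist1.png

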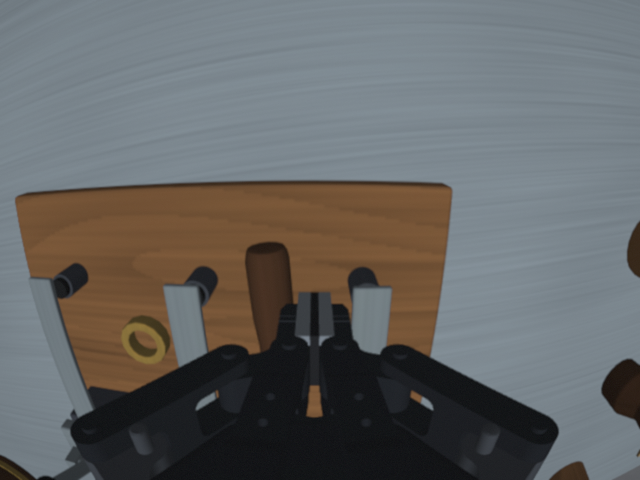

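View pics/side1.png

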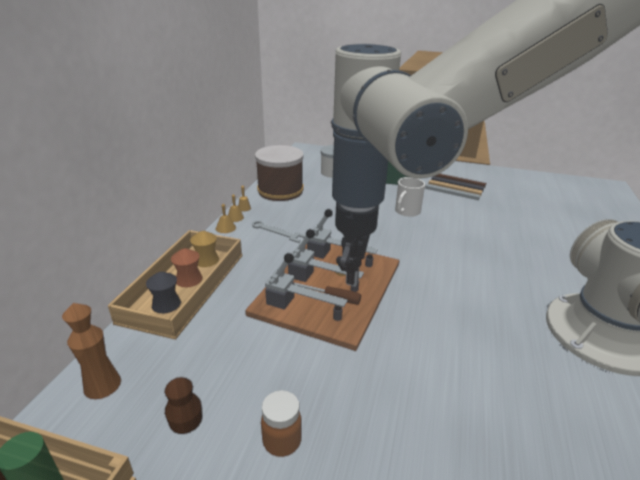

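The wrist view shows the closed fingers at (314,300) and the left leaf's free end at (372,287), about 30 mm further left. That agrees with my measurement.

send_rows([
  [0, -0.0125, 0.0295],
  [0, -0.0125, 0.0295],
  [0.01, -0.0125, 0.0295],
  [0.018, -0.0125, 0.0295],
  [0.018, -0.0125, 0.0295],
  [0.018, -0.0125, 0.0295],
  [0.018, -0.0125, 0.0295],
  [0.018, -0.0125, 0.0295],
], spin=[0, 0, 0, 0, 0, 0, 0, 0], grip=[1, 1, 1, 1, 1, 1, 1, 1])

```text
clock: 3.45
eef_pos: [513.6, 139.1, 76.7]
eef_rot: [[0.001, -0.993, 0.121], [0.0, 0.121, 0.993], [-1.0, -0.001, 0.0]]
force: [-0.5, -0.4, -0.4]
opening: -0.2
```

```bash
python3 - <<'E'
from cell import status,cams
import cv2
s=status.get_state()
print(s['clock'],s['eef_pos'],s['force'],s['opening'])
for n in ('wrist',): cv2.imwrite(f'pics/{n}2.png',cams.camera(n)[:,:,::-1])
s=status.get_state();print(s['eef_pos'],s['force'])
E
```

```text
3.45 [513.58663747 139.08166625  76.74555423] [-0.46925106 -0.4196452  -0.42255189] -0.1619619415895516
[513.56835107 139.1271502   76.70021004] [ 0.42779733 -0.42758347 -0.59334502]
```

View pics/wrist2.png

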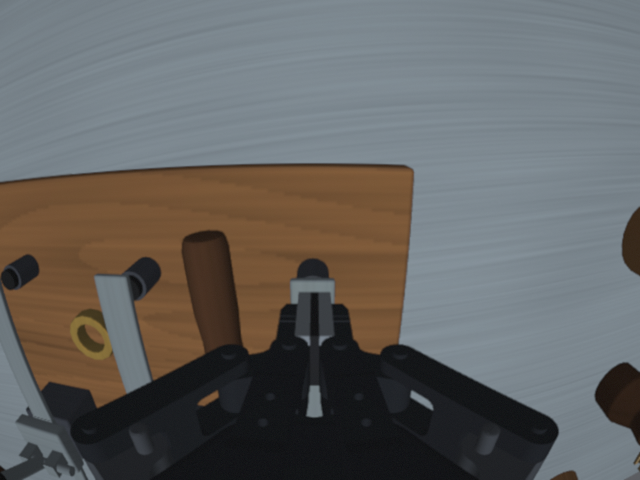

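The left leaf's end is at (312,285), directly under the fingertips. I'll press in small steps.

send_rows([
  [0.003, 0, 0],
  [0.006, 0, 0],
  [0.008, 0, 0],
  [0.01, 0, 0],
  [0.01, 0, 0],
  [0.01, 0, 0],
], spin=[0, 0, 0, 0, 0, 0], grip=[1, 1, 1, 1, 1, 1])

```text
clock: 4.1
eef_pos: [513.5, 139.2, 66.5]
eef_rot: [[0.0, -0.993, 0.121], [-0.0, 0.121, 0.993], [-1.0, -0.0, -0.0]]
force: [-0.4, -0.4, 1.7]
opening: 0.2
```

send_rows([
  [0.001, 0, 0],
  [0.002, 0, 0],
  [0.002, 0, 0],
  [0.002, 0, 0],
], spin=[0, 0, 0, 0], grip=[1, 1, 1, 1])

```text
clock: 4.5
eef_pos: [513.5, 139.2, 64.5]
eef_rot: [[0.0, -0.993, 0.121], [0.0, 0.121, 0.993], [-1.0, -0.0, 0.0]]
force: [0.1, 0.3, 2.3]
opening: 0.4
```

send_rows([
  [0.001, 0, 0],
  [0.002, 0, 0],
  [0.002, 0, 0],
  [0.002, 0, 0],
], spin=[0, 0, 0, 0], grip=[1, 1, 1, 1])

```text
clock: 4.9
eef_pos: [513.6, 139.2, 62.6]
eef_rot: [[0.0, -0.993, 0.121], [0.0, 0.121, 0.993], [-1.0, -0.0, 0.0]]
force: [-0.8, 0.2, 3.7]
opening: 0.0
```

send_rows([
  [0.001, 0, 0],
  [0.002, 0, 0],
  [0.002, 0, 0],
  [0.002, 0, 0],
], spin=[0, 0, 0, 0], grip=[1, 1, 1, 1])

```text
clock: 5.3
eef_pos: [513.7, 139.2, 60.6]
eef_rot: [[0.001, -0.993, 0.121], [0.0, 0.121, 0.993], [-1.0, -0.001, 0.0]]
force: [1.2, -0.8, 4.3]
opening: -0.2
```

send_rows([
  [0.001, 0, 0],
  [0.001, 0, 0],
  [0.001, 0, 0],
], spin=[0, 0, 0], grip=[1, 1, 1])

```text
clock: 5.6
eef_pos: [513.8, 139.2, 59.7]
eef_rot: [[0.001, -0.993, 0.121], [0.0, 0.121, 0.993], [-1.0, -0.001, 0.0]]
force: [0.8, -0.8, 5.2]
opening: -0.4
```

send_rows([
  [0.001, 0, 0],
  [0.001, 0, 0],
  [0.001, 0, 0],
], spin=[0, 0, 0], grip=[1, 1, 1])

```text
clock: 5.9
eef_pos: [514.0, 139.3, 59.0]
eef_rot: [[0.001, -0.993, 0.121], [0.0, 0.121, 0.993], [-1.0, -0.001, 0.0]]
force: [-0.4, -1.5, 7.5]
opening: -0.0
```

send_rows([
  [0.001, 0, 0],
  [0.001, 0, 0],
  [0.001, 0, 0],
], spin=[0, 0, 0], grip=[1, 1, 1])

```text
clock: 6.2
eef_pos: [514.0, 139.3, 58.3]
eef_rot: [[0.002, -0.993, 0.121], [0.0, 0.121, 0.993], [-1.0, -0.002, 0.001]]
force: [-0.2, -0.7, 9.6]
opening: -0.4
```

send_rows([
  [0.001, 0, 0],
  [0.001, 0, 0],
  [0.001, 0, 0],
], spin=[0, 0, 0], grip=[1, 1, 1])

```text
clock: 6.5
eef_pos: [514.1, 139.3, 57.6]
eef_rot: [[0.002, -0.993, 0.121], [0.0, 0.121, 0.993], [-1.0, -0.002, 0.001]]
force: [-0.8, -0.0, 10.6]
opening: 0.2
```

Clearly on the stop. I'll add a little more and hold.

send_rows([
  [0.001, 0, 0],
  [0.001, 0, 0],
  [0.001, 0, 0],
  [0.001, 0, 0],
], spin=[0, 0, 0, 0], grip=[1, 1, 1, 1])

```text
clock: 6.9
eef_pos: [514.3, 139.3, 56.9]
eef_rot: [[0.002, -0.993, 0.121], [0.0, 0.121, 0.993], [-1.0, -0.002, 0.001]]
force: [-1.5, -0.3, 12.2]
opening: -0.2
```

send_rows([
  [0.0, 0, 0],
  [0, 0, 0],
  [0, 0, 0],
  [0, 0, 0],
  [0, 0, 0],
  [0, 0, 0],
  [0, 0, 0],
  [0, 0, 0],
], spin=[0, 0, 0, 0, 0, 0, 0, 0], grip=[1, 1, 1, 1, 1, 1, 1, 1])

```text
clock: 7.7
eef_pos: [514.2, 139.4, 56.9]
eef_rot: [[0.002, -0.993, 0.12], [0.0, 0.12, 0.993], [-1.0, -0.002, 0.001]]
force: [-1.7, -0.2, 12.1]
opening: 0.1
```

send_rows([
  [-0.01, 0, 0],
  [-0.025, 0, 0],
  [-0.036, 0, 0],
  [-0.036, 0, -0.04],
  [-0.036, 0, -0.08],
  [-0.036, 0, -0.1005],
  [-0.036, 0, -0.1005],
  [-0.036, 0, -0.1005],
], spin=[0, 0, 0, 0, 0, 0, 0, 0], grip=[1, 1, 1, 1, 1, 1, 1, 1])

```text
clock: 8.5
eef_pos: [500.9, 39.2, 91.1]
eef_rot: [[-0.001, -0.992, 0.122], [0.0, 0.122, 0.992], [-1.0, 0.001, 0.0]]
force: [-0.2, 0.6, -0.4]
opening: -0.1
```

send_rows([
  [0.005, 0, 0],
  [0.012, 0, 0],
  [0.018, 0, 0],
  [0.018, 0, 0],
  [0.018, 0, 0],
  [0.018, 0, 0],
], spin=[0, 0, 0, 0, 0, 0], grip=[1, 1, 1, 1, 1, 1])

```text
clock: 9.1
eef_pos: [501.4, 39.5, 73.5]
eef_rot: [[0.0, -0.993, 0.121], [0.0, 0.121, 0.993], [-1.0, -0.0, 0.0]]
force: [-0.1, 0.4, 0.1]
opening: -0.0
```

```bash
python3 - <<'E'
from cell import status,cams
import cv2
s=status.get_state()
print(s['clock'],s['eef_pos'],s['force'],s['opening'])
for n in ('wrist',): cv2.imwrite(f'pics/{n}3.png',cams.camera(n)[:,:,::-1])
s=status.get_state();print(s['eef_pos'],s['force'])
E
```

```text
9.1 [501.44070196  39.54431222  73.5432396 ] [-0.12014017  0.39408033  0.12142869] -0.046285256076678105
[501.45634425  39.47179694  73.63479339] [ 0.1033502  -0.22708746 -0.05317595]
```

View pics/wrist3.png

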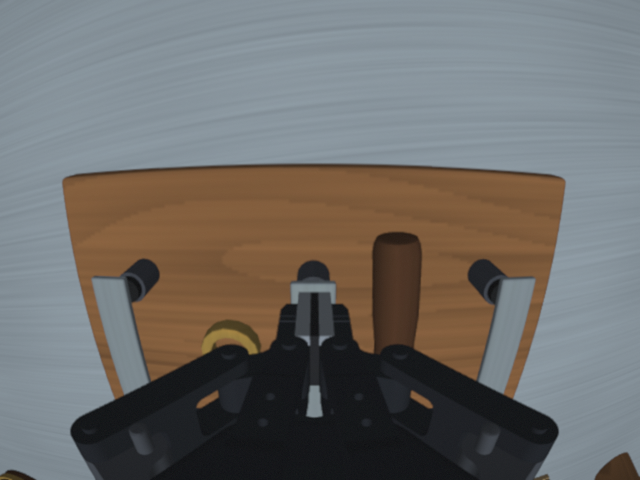

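The middle leaf's end is at (313,287), centred under the fingers. The left leaf has sprung back. Now the middle leaf.

send_rows([
  [0.003, 0, 0],
  [0.005, 0, 0],
  [0.007, 0, 0],
  [0.007, 0, 0],
  [0.007, 0, 0],
], spin=[0, 0, 0, 0, 0], grip=[1, 1, 1, 1, 1])

```text
clock: 9.65
eef_pos: [501.6, 39.4, 66.7]
eef_rot: [[0.001, -0.993, 0.121], [0.0, 0.121, 0.993], [-1.0, -0.001, 0.0]]
force: [0.3, -0.2, 3.7]
opening: 0.1
```

send_rows([
  [0.001, 0, 0],
  [0.002, 0, 0],
  [0.002, 0, 0],
  [0.002, 0, 0],
], spin=[0, 0, 0, 0], grip=[1, 1, 1, 1])

```text
clock: 10.05
eef_pos: [501.6, 39.4, 64.7]
eef_rot: [[0.001, -0.993, 0.121], [0.0, 0.121, 0.993], [-1.0, -0.001, 0.0]]
force: [0.5, -0.2, 5.1]
opening: -0.2
```

send_rows([
  [0.001, 0, 0],
  [0.002, 0, 0],
  [0.002, 0, 0],
  [0.002, 0, 0],
], spin=[0, 0, 0, 0], grip=[1, 1, 1, 1])

```text
clock: 10.45
eef_pos: [501.7, 39.4, 62.9]
eef_rot: [[0.001, -0.993, 0.121], [0.0, 0.121, 0.993], [-1.0, -0.001, 0.0]]
force: [-0.2, 1.5, 5.9]
opening: -0.3
```

send_rows([
  [0.001, 0, 0],
  [0.001, 0, 0],
  [0.001, 0, 0],
], spin=[0, 0, 0], grip=[1, 1, 1])

```text
clock: 10.75
eef_pos: [501.8, 39.4, 62.0]
eef_rot: [[0.001, -0.993, 0.121], [0.0, 0.121, 0.993], [-1.0, -0.001, 0.0]]
force: [-0.0, -0.6, 7.0]
opening: -0.2
```

send_rows([
  [0.001, 0, 0],
  [0.001, 0, 0],
  [0.001, 0, 0],
], spin=[0, 0, 0], grip=[1, 1, 1])

```text
clock: 11.05
eef_pos: [501.9, 39.4, 61.1]
eef_rot: [[0.001, -0.993, 0.121], [0.0, 0.121, 0.993], [-1.0, -0.001, 0.0]]
force: [-0.9, 0.8, 7.4]
opening: -0.1
```

send_rows([
  [0.001, 0, 0],
  [0.001, 0, 0],
  [0.001, 0, 0],
], spin=[0, 0, 0], grip=[1, 1, 1])

```text
clock: 11.35
eef_pos: [502.0, 39.5, 60.2]
eef_rot: [[0.002, -0.993, 0.121], [0.0, 0.121, 0.993], [-1.0, -0.002, 0.0]]
force: [-1.4, 0.4, 8.1]
opening: 0.2
```

send_rows([
  [0.001, 0, 0],
  [0.001, 0, 0],
  [0.001, 0, 0],
], spin=[0, 0, 0], grip=[1, 1, 1])

```text
clock: 11.65
eef_pos: [502.0, 39.4, 59.4]
eef_rot: [[0.002, -0.993, 0.121], [0.0, 0.121, 0.993], [-1.0, -0.002, 0.0]]
force: [-0.3, -0.2, 8.3]
opening: 0.1
```

send_rows([
  [0.001, 0, 0],
  [0.001, 0, 0],
  [0.001, 0, 0],
], spin=[0, 0, 0], grip=[1, 1, 1])

```text
clock: 11.95
eef_pos: [502.2, 39.4, 58.5]
eef_rot: [[0.002, -0.993, 0.121], [0.0, 0.121, 0.993], [-1.0, -0.002, 0.0]]
force: [-1.4, 0.7, 9.7]
opening: 0.2
```

send_rows([
  [0.001, 0, 0],
  [0.001, 0, 0],
  [0.001, 0, 0],
], spin=[0, 0, 0], grip=[1, 1, 1])

```text
clock: 12.25
eef_pos: [502.2, 39.4, 57.7]
eef_rot: [[0.002, -0.993, 0.121], [0.0, 0.121, 0.993], [-1.0, -0.002, 0.0]]
force: [-1.8, 0.6, 11.6]
opening: 0.0
```

send_rows([
  [0.001, 0, 0],
  [0.001, 0, 0],
  [0.001, 0, 0],
], spin=[0, 0, 0], grip=[1, 1, 1])

```text
clock: 12.55
eef_pos: [502.4, 39.5, 57.0]
eef_rot: [[0.003, -0.993, 0.12], [0.0, 0.12, 0.993], [-1.0, -0.003, 0.0]]
force: [-1.9, 0.9, 14.3]
opening: -0.1
```

send_rows([
  [0.0005, 0, 0],
  [0.0005, 0, 0],
  [0.0005, 0, 0],
], spin=[0, 0, 0], grip=[1, 1, 1])

```text
clock: 12.85
eef_pos: [502.4, 39.4, 56.7]
eef_rot: [[0.003, -0.993, 0.12], [0.0, 0.12, 0.993], [-1.0, -0.003, 0.0]]
force: [-3.0, -0.5, 14.5]
opening: 0.1
```

send_rows([
  [0.0003, 0, 0],
  [0.0003, 0, 0],
  [0.0003, 0, 0],
  [0.0003, 0, 0],
  [0.0003, 0, 0],
  [0.0003, 0, 0],
  [0.0003, 0, 0],
  [0.0003, 0, 0],
], spin=[0, 0, 0, 0, 0, 0, 0, 0], grip=[1, 1, 1, 1, 1, 1, 1, 1])

```text
clock: 13.65
eef_pos: [502.4, 39.5, 56.5]
eef_rot: [[0.003, -0.993, 0.12], [0.0, 0.12, 0.993], [-1.0, -0.003, 0.0]]
force: [-2.1, 0.6, 15.3]
opening: -0.1
```

send_rows([
  [-0.01, 0, 0],
  [-0.025, 0, 0],
  [-0.036, 0, 0],
  [-0.036, 0, -0.04],
  [-0.036, 0, -0.08],
  [-0.036, 0, -0.1],
  [-0.036, 0, -0.1],
  [-0.036, 0, -0.1],
], spin=[0, 0, 0, 0, 0, 0, 0, 0], grip=[1, 1, 1, 1, 1, 1, 1, 1])

```text
clock: 14.45
eef_pos: [488.7, -60.0, 90.1]
eef_rot: [[-0.001, -0.992, 0.122], [0.0, 0.122, 0.992], [-1.0, 0.001, 0.0]]
force: [0.9, -0.0, -0.2]
opening: -0.0
```

send_rows([
  [0.005, 0, 0],
  [0.012, 0, 0],
  [0.019, 0, 0],
  [0.019, 0, 0],
  [0.019, 0, 0],
  [0.019, 0, 0],
], spin=[0, 0, 0, 0, 0, 0], grip=[1, 1, 1, 1, 1, 1])

```text
clock: 15.05
eef_pos: [489.3, -59.8, 71.7]
eef_rot: [[0.0, -0.993, 0.121], [-0.0, 0.121, 0.993], [-1.0, -0.0, -0.0]]
force: [-1.0, 0.0, -0.2]
opening: -0.1
```

```bash
python3 - <<'E'
from cell import status,cams
import cv2
s=status.get_state()
print(s['clock'],s['eef_pos'],s['force'],s['opening'])
for n in ('wrist',): cv2.imwrite(f'pics/{n}4.png',cams.camera(n)[:,:,::-1])
s=status.get_state();print(s['eef_pos'],s['force'])
E
```

```text
15.05 [489.32962326 -59.7737652   71.74901533] [-1.04679485  0.04206505 -0.21661383] -0.08166692006947336
[489.37257822 -59.79956415  71.82286771] [-0.93131454 -0.64477055 -0.83151066]
```

View pics/wrist4.png

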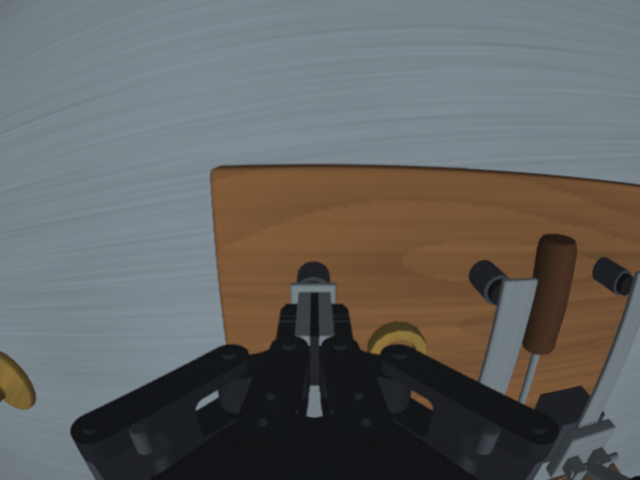

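The right leaf's end at (313,288) is centred under the fingers. Pressing it.

send_rows([
  [0.002, 0, 0],
  [0.004, 0, 0],
  [0.005, 0, 0],
  [0.005, 0, 0],
  [0.005, 0, 0],
], spin=[0, 0, 0, 0, 0], grip=[1, 1, 1, 1, 1])

```text
clock: 15.6
eef_pos: [489.4, -59.9, 66.8]
eef_rot: [[0.0, -0.993, 0.121], [0.0, 0.121, 0.993], [-1.0, -0.0, 0.0]]
force: [0.2, 0.2, 2.1]
opening: -0.0
```

send_rows([
  [0.001, 0, 0],
  [0.002, 0, 0],
  [0.002, 0, 0],
  [0.002, 0, 0],
], spin=[0, 0, 0, 0], grip=[1, 1, 1, 1])

```text
clock: 16.0
eef_pos: [489.4, -59.9, 64.7]
eef_rot: [[0.0, -0.993, 0.121], [-0.0, 0.121, 0.993], [-1.0, -0.0, 0.0]]
force: [0.6, 0.5, 1.5]
opening: -0.1
```

send_rows([
  [0.001, 0, 0],
  [0.002, 0, 0],
  [0.002, 0, 0],
  [0.002, 0, 0],
], spin=[0, 0, 0, 0], grip=[1, 1, 1, 1])

```text
clock: 16.4
eef_pos: [489.3, -59.9, 62.7]
eef_rot: [[0.0, -0.993, 0.121], [-0.0, 0.121, 0.993], [-1.0, -0.0, 0.0]]
force: [0.9, 0.7, 2.1]
opening: 0.3
```

send_rows([
  [0.001, 0, 0],
  [0.001, 0, 0],
  [0.001, 0, 0],
], spin=[0, 0, 0], grip=[1, 1, 1])

```text
clock: 16.7
eef_pos: [489.3, -59.9, 61.7]
eef_rot: [[0.0, -0.993, 0.121], [-0.0, 0.121, 0.993], [-1.0, -0.0, -0.0]]
force: [1.4, 0.7, 3.1]
opening: -0.1
```

send_rows([
  [0.001, 0, 0],
  [0.001, 0, 0],
  [0.001, 0, 0],
], spin=[0, 0, 0], grip=[1, 1, 1])

```text
clock: 17.0
eef_pos: [489.2, -59.9, 60.6]
eef_rot: [[0.0, -0.993, 0.121], [0.0, 0.121, 0.993], [-1.0, -0.0, 0.0]]
force: [0.6, -0.3, 2.1]
opening: -0.1
```

send_rows([
  [0.001, 0, 0],
  [0.001, 0, 0],
  [0.001, 0, 0],
], spin=[0, 0, 0], grip=[1, 1, 1])

```text
clock: 17.3
eef_pos: [489.2, -59.9, 59.7]
eef_rot: [[0.0, -0.993, 0.121], [-0.0, 0.121, 0.993], [-1.0, -0.0, -0.0]]
force: [1.9, -0.0, 3.2]
opening: -0.2
```

send_rows([
  [0.001, 0, 0],
  [0.001, 0, 0],
  [0.001, 0, 0],
], spin=[0, 0, 0], grip=[1, 1, 1])

```text
clock: 17.6
eef_pos: [489.2, -59.9, 58.7]
eef_rot: [[0.0, -0.993, 0.121], [0.0, 0.121, 0.993], [-1.0, -0.0, 0.0]]
force: [2.3, 0.3, 3.1]
opening: 0.1
```

send_rows([
  [0.001, 0, 0],
  [0.001, 0, 0],
  [0.001, 0, 0],
], spin=[0, 0, 0], grip=[1, 1, 1])

```text
clock: 17.9
eef_pos: [489.2, -59.9, 57.7]
eef_rot: [[0.0, -0.993, 0.121], [-0.0, 0.121, 0.993], [-1.0, -0.0, -0.0]]
force: [1.6, 0.6, 2.8]
opening: -0.0
```

send_rows([
  [0.001, 0, 0],
  [0.001, 0, 0],
  [0.001, 0, 0],
], spin=[0, 0, 0], grip=[1, 1, 1])

```text
clock: 18.2
eef_pos: [489.3, -59.9, 56.8]
eef_rot: [[0.0, -0.993, 0.121], [-0.0, 0.121, 0.993], [-1.0, -0.0, 0.0]]
force: [1.3, -0.4, 4.2]
opening: 0.1
```

send_rows([
  [0.001, 0, 0],
  [0.001, 0, 0],
  [0.001, 0, 0],
], spin=[0, 0, 0], grip=[1, 1, 1])

```text
clock: 18.5
eef_pos: [489.4, -59.9, 55.9]
eef_rot: [[0.001, -0.993, 0.121], [-0.0, 0.121, 0.993], [-1.0, -0.001, -0.0]]
force: [1.1, -0.8, 5.8]
opening: 0.2
```

send_rows([
  [0.001, 0, 0],
  [0.001, 0, 0],
  [0.001, 0, 0],
], spin=[0, 0, 0], grip=[1, 1, 1])

```text
clock: 18.8
eef_pos: [489.6, -59.9, 55.1]
eef_rot: [[0.001, -0.993, 0.121], [-0.0, 0.121, 0.993], [-1.0, -0.001, -0.0]]
force: [1.4, -0.1, 7.6]
opening: 0.1
```

send_rows([
  [0.001, 0, 0],
  [0.001, 0, 0],
  [0.001, 0, 0],
], spin=[0, 0, 0], grip=[1, 1, 1])

```text
clock: 19.1
eef_pos: [489.7, -60.0, 54.3]
eef_rot: [[0.001, -0.993, 0.121], [-0.0, 0.121, 0.993], [-1.0, -0.001, -0.0]]
force: [0.8, 1.2, 9.8]
opening: -0.2
```

send_rows([
  [0.001, 0, 0],
  [0.001, 0, 0],
  [0.001, 0, 0],
], spin=[0, 0, 0], grip=[1, 1, 1])

```text
clock: 19.4
eef_pos: [489.8, -60.0, 53.5]
eef_rot: [[0.002, -0.993, 0.121], [-0.0, 0.121, 0.993], [-1.0, -0.002, -0.0]]
force: [1.3, -0.0, 9.9]
opening: 0.3
```

send_rows([
  [0.0005, 0, 0],
  [0.0005, 0, 0],
  [0.0005, 0, 0],
], spin=[0, 0, 0], grip=[1, 1, 1])

```text
clock: 19.7
eef_pos: [489.9, -60.0, 53.1]
eef_rot: [[0.002, -0.993, 0.121], [-0.0, 0.121, 0.993], [-1.0, -0.002, -0.0]]
force: [0.4, 0.2, 10.5]
opening: 0.1
```

send_rows([
  [0.0005, 0, 0],
  [0.001, 0, 0],
  [0.001, 0, 0],
  [0.001, 0, 0],
  [0.001, 0, 0],
  [0.001, 0, 0],
  [0.001, 0, 0],
  [0.001, 0, 0],
], spin=[0, 0, 0, 0, 0, 0, 0, 0], grip=[1, 1, 1, 1, 1, 1, 1, 1])

```text
clock: 20.5
eef_pos: [490.0, -60.0, 52.7]
eef_rot: [[0.002, -0.993, 0.12], [-0.0, 0.12, 0.993], [-1.0, -0.002, -0.0]]
force: [-1.6, 1.0, 13.8]
opening: -0.1
```

send_rows([
  [0, 0, 0],
  [0, 0, 0],
  [0, 0, 0],
  [0, 0, 0],
], spin=[0, 0, 0, 0], grip=[1, 1, 1, 1])

```text
clock: 20.9
eef_pos: [490.0, -60.0, 52.7]
eef_rot: [[0.002, -0.993, 0.12], [-0.0, 0.12, 0.993], [-1.0, -0.002, -0.0]]
force: [-1.4, 0.7, 14.4]
opening: 0.1
```

The right leaf is clearly the softest: about 0.2 N/mm, against about 0.5 left and 0.7 middle. Next I lift off and go in front of the right knob, with the fingertips at about 120 mm height.

send_rows([
  [-0.01, 0, 0],
  [-0.03, 0, 0],
  [-0.06, 0, 0],
  [-0.077, -0.01, 0],
  [-0.077, -0.04, 0],
  [-0.077, -0.06, 0],
  [-0.077, -0.06, 0],
  [-0.077, -0.06, 0],
], spin=[0, 0, 0, 0, 0, 0, 0, 0], grip=[1, 1, 1, 1, 1, 1, 1, 1])

```text
clock: 21.7
eef_pos: [547.1, -67.1, 126.5]
eef_rot: [[-0.004, -0.993, 0.122], [0.0, 0.122, 0.993], [-1.0, 0.004, -0.0]]
force: [-0.2, -0.2, -1.1]
opening: 0.2
```

```bash
python3 - <<'E'
from h import *
s=status.get_state()
print(s['clock'],s['eef_pos'],s['eef_rot'].round(3),s['force'],s['opening'])
for n in ('wrist','side'): cv2.imwrite(f'pics/{n}5.png',cams.camera(n)[:,:,::-1])
p=cams.camera_params('side');im=cv2.imread('pics/side5.png')
k=np.array([595.9,-73.2,131.4]);print(proj(p,k))
cv2.imwrite('pics/side5c.png',cv2.resize(im[160:320,240:420],None,fx=4,fy=3.7,interpolation=cv2.INTER_CUBIC))
print(status.get_state()['force'])
E
```

```text
21.7 [547.13116585 -67.0969737  126.47555718] [[-0.004 -0.993  0.122]
 [ 0.     0.122  0.993]
 [-1.     0.004 -0.   ]] [-0.23777975 -0.21197971 -1.11622242] 0.2195778343840344
[327.94156901 212.77650262]
[-0.56902401  0.10765008  0.64879573]
```

View pics/side5c.png

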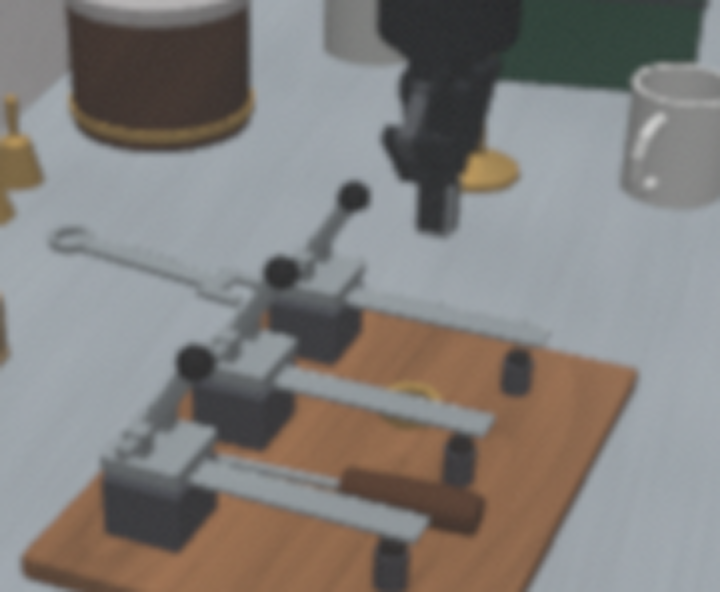

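View pics/wrist5.png

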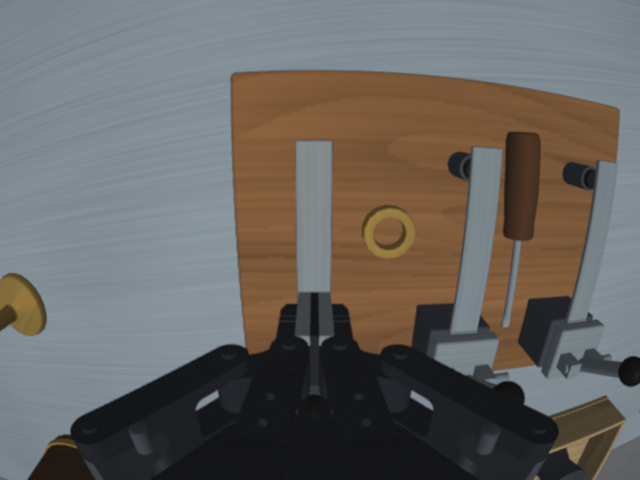

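The side crop shows the fingertips at (437,230) and the right knob at (353,196), with all three levers closed. Laterally the fingers are within about 0.2 mm of the knob. Pushing along +x now.

send_rows([
  [0, -0.01, 0],
  [0, -0.02, 0],
  [0, -0.026, 0],
  [0, -0.032, 0],
  [0, -0.038, 0],
  [0, -0.044, 0],
  [0, -0.048, 0],
  [0, -0.048, 0],
], spin=[0, 0, 0, 0, 0, 0, 0, 0], grip=[1, 1, 1, 1, 1, 1, 1, 1])

```text
clock: 22.6
eef_pos: [596.8, -73.1, 127.9]
eef_rot: [[0.0, -0.993, 0.121], [-0.0, 0.121, 0.993], [-1.0, -0.0, -0.0]]
force: [-1.0, -0.6, -0.2]
opening: -0.1
```

send_rows([
  [0, -0.004, 0],
  [0, -0.008, 0],
  [0, -0.012, 0],
  [0, -0.016, 0],
  [0, -0.02, 0],
  [0, -0.022, 0],
  [0, -0.022, 0],
], spin=[0, 0, 0, 0, 0, 0, 0], grip=[1, 1, 1, 1, 1, 1, 1])

```text
clock: 23.3
eef_pos: [618.7, -75.6, 127.9]
eef_rot: [[0.0, -0.993, 0.121], [0.0, 0.121, 0.993], [-1.0, -0.0, 0.0]]
force: [-0.3, -0.6, 0.4]
opening: 0.3
```

```bash
python3 - <<'E'
from h import *
s=status.get_state()
print(s['clock'],s['eef_pos'],s['force'])
cv2.imwrite('pics/side6.png',cams.camera('side')[:,:,::-1]);im=cv2.imread('pics/side6.png')
cv2.imwrite('pics/side6c.png',cv2.resize(im[160:320,240:420],None,fx=4,fy=3.7,interpolation=cv2.INTER_CUBIC))
E
```

```text
23.3 [618.66997612 -75.64843453 127.87430716] [-0.26920399 -0.62681891  0.4128737 ]
```

View pics/side6c.png

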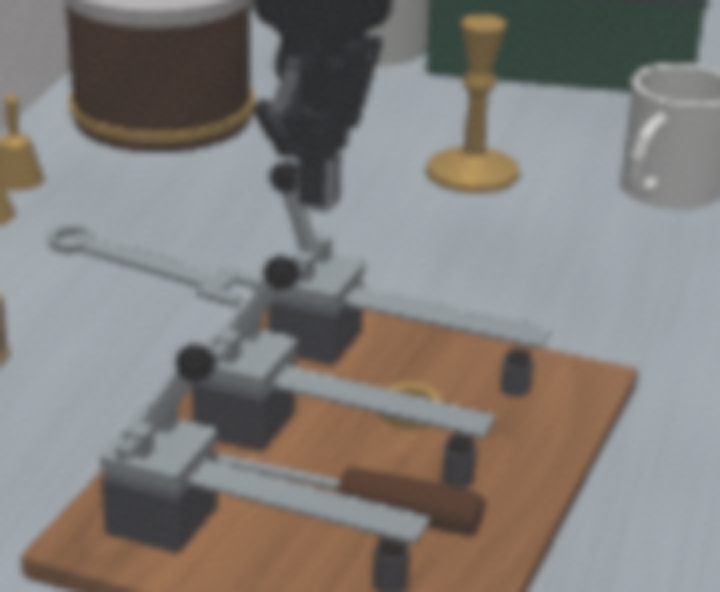

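The right lever has swung past vertical (knob at (285,177)), still pushed by the fingers. Continuing in small steps to its end stop.

send_rows([
  [0, -0.003, 0],
  [0, -0.006, 0],
  [0, -0.008, 0],
  [0, -0.008, 0],
], spin=[0, 0, 0, 0], grip=[1, 1, 1, 1])

```text
clock: 23.75
eef_pos: [626.2, -76.6, 127.8]
eef_rot: [[-0.0, -0.993, 0.121], [0.0, 0.121, 0.993], [-1.0, 0.0, -0.0]]
force: [-3.0, 1.0, -0.1]
opening: -0.4
```

send_rows([
  [0, -0.002, 0],
  [0, -0.003, 0],
  [0, -0.003, 0],
], spin=[0, 0, 0], grip=[1, 1, 1])

```text
clock: 24.05
eef_pos: [629.4, -77.0, 128.2]
eef_rot: [[0.0, -0.993, 0.121], [-0.0, 0.121, 0.993], [-1.0, -0.0, 0.0]]
force: [-2.0, 1.0, -1.4]
opening: -0.4
```

send_rows([
  [0, -0.001, 0],
  [0, -0.002, 0],
  [0, -0.002, 0],
], spin=[0, 0, 0], grip=[1, 1, 1])

```text
clock: 24.35
eef_pos: [631.3, -77.2, 128.2]
eef_rot: [[0.0, -0.993, 0.121], [-0.0, 0.121, 0.993], [-1.0, -0.0, -0.0]]
force: [-2.2, 0.7, -0.5]
opening: 0.1
```

send_rows([
  [0, -0.001, 0],
  [0, -0.002, 0],
  [0, -0.002, 0],
], spin=[0, 0, 0], grip=[1, 1, 1])

```text
clock: 24.65
eef_pos: [632.6, -77.4, 128.1]
eef_rot: [[-0.001, -0.993, 0.121], [0.0, 0.121, 0.993], [-1.0, 0.001, -0.0]]
force: [-4.5, 0.9, 0.8]
opening: 0.1
```

send_rows([
  [0, -0.001, 0],
  [0, -0.002, 0],
  [0, -0.002, 0],
], spin=[0, 0, 0], grip=[1, 1, 1])

```text
clock: 24.95
eef_pos: [632.9, -77.5, 127.9]
eef_rot: [[-0.005, -0.993, 0.121], [0.0, 0.121, 0.993], [-1.0, 0.005, -0.0]]
force: [-10.6, 2.8, 4.9]
opening: -0.0
```

```bash
python3 - <<'E'
from h import *
s=status.get_state()
print(s['clock'],s['eef_pos'],s['force'])
cv2.imwrite('pics/side7.png',cams.camera('side')[:,:,::-1]);im=cv2.imread('pics/side7.png')
p=cams.camera_params('side')
piv=np.array([621.6,-76.3,84]);bx=np.array([.9927,-.121,0])
for a in(.3,.4,.5,.6):
    q=proj(p,piv+54*np.sin(a)*bx+[0,0,54*np.cos(a)]);print(a,q,(q-[240,160])*[4,3.7])
cv2.imwrite('pics/side7c.png',cv2.resize(im[160:320,240:420],None,fx=4,fy=3.7,interpolation=cv2.INTER_CUBIC))
E
```

```text
24.95 [632.87442752 -77.49048359 127.93402169] [-10.56551044   2.82660469   4.91570619]
0.3 [311.12766823 207.48635681] [284.51067294 175.69952021]
0.4 [309.1111793  207.76340995] [276.44471719 176.72461681]
0.5 [307.18728489 208.2482692 ] [268.74913954 178.51859603]
0.6 [305.37538444 208.93415817] [261.50153776 181.05638525]
```

View pics/side7c.png

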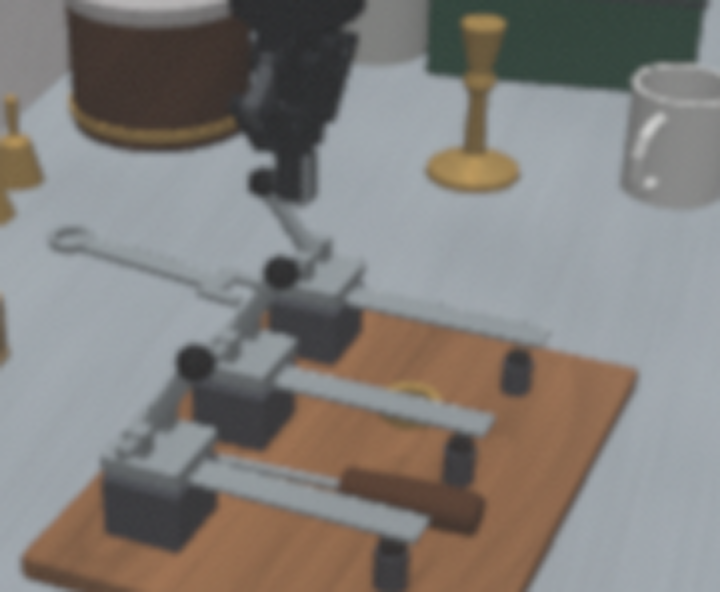

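The force rose to 10.6 N with almost no motion, so the lever is at its end stop. Its knob at (262,182) matches the 0.6 rad prediction (261,181). Backing off, then lifting.

send_rows([
  [0, 0.005, 0],
  [0, 0.02, 0],
  [0, 0.04, 0],
  [0, 0.06, 0],
  [-0.04, 0.07, 0],
  [-0.08, 0.07, 0],
  [-0.09, 0.07, 0],
  [-0.09, 0.07, 0],
], spin=[0, 0, 0, 0, 0, 0, 0, 0], grip=[1, 1, 1, 1, 1, 1, 1, 1])

```text
clock: 25.8
eef_pos: [567.7, -69.2, 221.1]
eef_rot: [[0.008, -0.993, 0.121], [0.0, 0.121, 0.993], [-1.0, -0.008, 0.001]]
force: [0.2, 1.2, -0.7]
opening: 0.2
```

```bash
python3 - <<'E'
from h import *
s=status.get_state()
print(s['clock'],s['eef_pos'],s['force'])
for n in('side','top'): cv2.imwrite(f'pics/{n}8.png',cams.camera(n)[:,:,::-1])
im=cv2.imread('pics/side8.png')
cv2.imwrite('pics/side8c.png',cv2.resize(im[160:320,240:420],None,fx=4,fy=3.7,interpolation=cv2.INTER_CUBIC))
print(status.get_state()['force'],status.get_state()['joint_vel'].round(2))
E
```

```text
25.8 [567.67462125 -69.21667214 221.13375635] [ 0.21136937  1.15252703 -0.72828094]
[-0.57538594  0.50628993 -0.71479466] [ 0.11  0.93 -1.43 -0.17 -0.27 -0.04]
```

View pics/side8c.png

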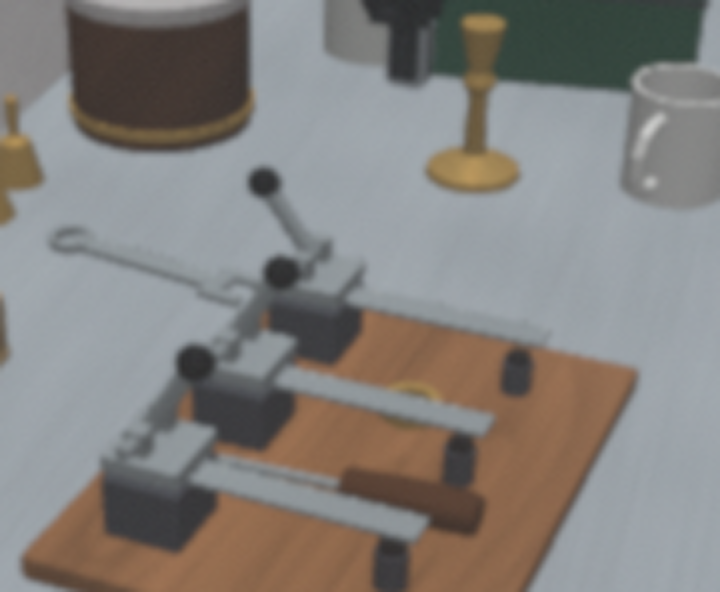

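View pics/top8.png

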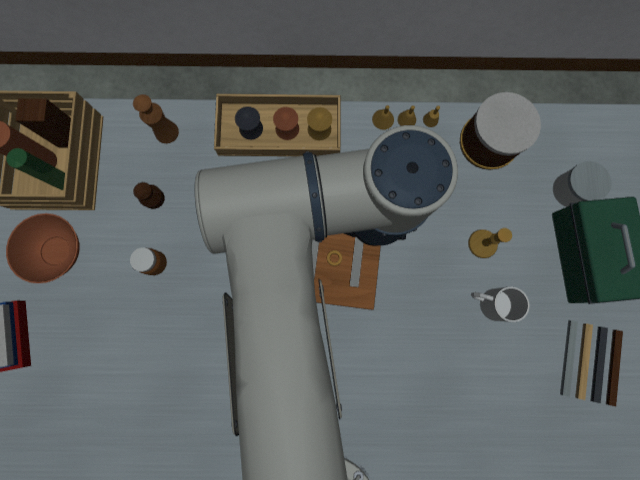

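The right lever stays open (knob at (264,182)) and the other two are closed. The leaves are at rest above their posts, the loose items haven't moved, and the gripper is clear. Handing in.

```bash
python3 -c "
from cell import finish_job;print(finish_job())"
```

```text
the job is handed in; nothing more can be done
None
```

I pressed each spring onto its stop in order, left to right, and held it there. The right one was the softest, so I pushed its clamp lever fully open. The job is handed in at about 26 s of the 67 s allowed; no verdict came back.

| Leaf | Stiffness before the stop | Tip travel to the stop | Force while held |
|---|---|---|---|
| Left | about 0.5 N/mm | about 10.5 mm | about 12 N |
| Middle | about 0.7 N/mm | about 11.5 mm | up to about 15 N |
| Right | about 0.2 N/mm | about 13 mm | about 14 N |

The force readings carried about 0.5 N of noise. The middle-to-left ratio is therefore only roughly the stated 1.5, but the right leaf is well below both.

- **Lever:** I pushed it until the force rose to about 11 N with almost no further movement. In the side view its knob was within about a pixel of where it should be fully open, and it stayed there after I backed off.
- **Final checks:** in the last side picture, the other two levers are closed, all three leaves are back up, and the ring, screwdriver and other goods are where they were. The gripper is well clear at 221 mm and reads only noise.
- **Not checked:** the arm blocked part of the last top view, so the left half of the board was checked from the side only.

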